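# Set a proofer controller for wash-down and cap its sensor

## Task

Get the proofer controller ready for wash-down: press its long bar key, then its round key, then its square key, one at a time and each all the way down. Then take the knobbed cap from the bench and push it down over the sensor stud until it clicks and sits fully home on the flange, and keep pressing it down firmly with about 12 N: the program finishes while the gripper is still holding the cap pressed down. Leave the bowl, tongs, ring cutter and shaker where they are.

Things in the scene. Friction and masses are not known exactly. Their poses are not given: they have to be found in the camera images.
- controller: The proofer controller, fixed to the bench: a white box 150 (its x) x 290 (its y) x 55 mm tall. Origin: centre of its underside, z up. On its top is a row of four places, at its x = -20 mm and y = -99, -33, 33, 99 mm: three keys and the sensor stud, in an order that changes from run to run, turned like the box. A dark window lies along the far side of its top.
- key_bar_top (a point): Centre of the pressing face of the long bar key, bare steel, 44 mm along the controller's x and 16 mm along its y, on a grey plate 56 x 42 mm. Unpressed, its face is 15 mm above the controller's top.
- key_round_top (a point): Centre of the pressing face of the round key, bare steel, 27 mm in diameter, on a like plate, at the same height.
- key_square_top (a point): Centre of the pressing face of the square key, bare steel, 26 x 26 mm, on a like plate, at the same height.
- stud_seat (a point): Centre of the top face of the stud's round steel flange (52 mm in diameter, 4 mm thick, lying on the controller's top), on the stud's axis, z up. The cap is home when its rim stands on this face.
- stud_tip (a point): Top of the fixed sensor stud, 26 mm above the flange on the same axis: an upright steel post 22 mm in diameter, its top 8 mm tapering to 12 mm. Four spring-loaded steel balls around it are centred 9 mm above the flange and stand out to a diameter of 30 mm.
- cap: The snap cap, grey plastic, 54 mm tall, about 60 g, standing on the bench open end down. Origin: centre of its lower rim; z up along its axis. A round skirt 42 mm in diameter reaches up to 32 mm, where a flat shoulder carries a solid round knob 22 mm in diameter and 22 mm tall. Its turn about the axis does not matter.
- cap_knob (a point): Centre of the cap's knob, 43 mm above the rim on its axis.
- cap_lip (a point): Centre of the cap's open end, 2 mm above the rim. An inner lip 4 mm high has a 26 mm bore; behind it the hollow is 34 mm wide, to 28 mm from the rim. Pushed straight down over the stud, the lip meets the balls with the rim about 13 mm above the flange; the push peaks near 10 N, drops suddenly (the click), then the rim stops on the flange and the push rises again.
- key_bar (a joint): How far the long bar key is pushed down: 0 up, 0.006 m fully down. A spring returns it: it starts to move at 1.5 N and is fully down at about 5 N.
- key_round (a joint): How far the round key is pushed down: 0 up, 0.006 m fully down. A spring returns it: it starts to move at 1.5 N and is fully down at about 5 N.
- key_square (a joint): How far the square key is pushed down: 0 up, 0.006 m fully down. A spring returns it: it starts to move at 1.5 N and is fully down at about 5 N.
- bowl: Bystander: steel bowl 140 mm in diameter, 60 mm tall; origin at the centre of its underside.
- tongs: Bystander: steel tongs 240 mm long (along their x), 60 mm wide, 14 mm tall, lying flat; origin under the middle.
- cutter: Bystander: thin steel ring cutter 68 mm in diameter, 35 mm tall; origin at the centre of its underside.
- shaker: Bystander: white shaker jar with steel lid 60 mm in diameter, 110 mm tall; origin at the centre of its underside.

How it is judged (in metres and radians):
On the way, in this order (a step that is already met when the one before it is completed fails the run):
1. the long bar key is pressed down at least 4.5 mm, with the other two keys up (value of joint key_bar above 0.0045 m and value of joint each of key_round, key_square below 0.002 m), for 0.05 s.
2. the round key is pressed down at least 4.5 mm, with the other two keys up (value of joint key_round above 0.0045 m and value of joint each of key_bar, key_square below 0.002 m), for 0.05 s.
3. the square key is pressed down at least 4.5 mm, with the other two keys up (value of joint key_square above 0.0045 m and value of joint each of key_bar, key_round below 0.002 m), for 0.05 s.
4. the cap has snapped home on the stud: its rim within 2 mm of the flange, centred and upright (z of cap in the frame of stud_seat between -0.003 and 0.002 m and horizontal distance between cap and stud_seat below 0.004 m and angle between cap's own z axis and vertical below 0.1 rad), for 0.2 s.
At the end, for the whole second after the job is handed in: The cap is home on the stud (rim within 2 mm of the flange, centred within 4 mm, tilted less than 0.1 rad), the fingers are on it and it is still pressed against the stud with more than 5 N, and all three keys are up (under 2 mm) (all of step 4 and contact force between cap and stud above 5 N and contact force between the fingers and cap above 4 N and value of joint each of key_bar, key_round, key_square below 0.002 m); the arm keeps its last pose, push and grip.
It fails at once if two keys are down at once (value of joint each of key_bar, key_round above 0.003 m or value of joint each of key_bar, key_square above 0.003 m or value of joint each of key_round, key_square above 0.003 m).
It fails at once if the steel bowl moved more than 30 mm (distance of bowl from where it was at the start of the episode above 0.03 m).
It fails at once if the tongs moved more than 30 mm (distance of tongs from where it was at the start of the episode above 0.03 m).
It fails at once if the ring cutter moved more than 30 mm (distance of cutter from where it was at the start of the episode above 0.03 m).
It fails at once if the shaker jar moved more than 30 mm (distance of shaker from where it was at the start of the episode above 0.03 m).
It also fails if it takes over 69 s, if anything falls off the work surface, if the arm or the gripper's body presses on something with over 40 N, if the wrist force passes 120 N, or if a joint passes its speed limit or range.

## Robot

A 7-joint arm with a two-finger parallel gripper is mounted at the origin on the work surface. World frame = base frame: x ahead of the robot, y to its left, z up, the work surface at z = 0. Lengths are in m, angles in degrees, forces in N, time in s.
With the tool pointing down it reaches from about 0.425 to 0.875 m from the base axis. Payload 4.7 kg.
Tool frame: the origin (TCP) lies at the very end of the fingers, on their centre line; the grasp point (between the pads) lies 19 mm behind it; z points along the fingers, y is the line along which they close (so a half turn about z gives the same grasp; the last joint's range is limited). The gripper opens to 87 mm and grips with 3 to 60 N. Pads are 19 mm wide; open, the fingers measure 117 mm over their backs; the gripper's body (75 mm by 190 mm) begins 51 mm behind the grasp point.
Start: joints at [65.839, 18.392, -4.016, 83.108, 1.295, 78.541, -3.26], TCP at [0.274, -0.589, 0.192] pointing down, gripper open.
Joint ranges: [-163.93, 163.93], [-17.29, 119.83], [-79.2, 71.16], [3.27, 140.29], [-89.18, 269.18], [5.43, 117.66], [-154.24, 154.24]. Speed limits (degrees/s): [147.25, 147.25, 180, 180, 180, 180, 180].

## Interface

Orientations are given as [roll, pitch, yaw] about the fixed x, y, z axes, in that order (R = Rz(yaw) Ry(pitch) Rx(roll)).
In Python, from cell import get_obs, read_camera, sign_off, silhouettes gives the robot as it stands.
- The arm moves only by the tool play_rows, never from a script. Its argument "steps" is a list that holds one entry, the list of rows, each a list of 7 numbers: the shift along the tool's x, y, z in m, then the turn, a rotation vector about the tool's x, y, z in rad, then the finger opening in m, from 0 to 0.087. A call has 1 to 12 rows; each row shifts and turns the commanded pose from where the row before left it, along the tool's axes as they then stand; what a row does not reach is not made up. A row lasts 1/10 s, in which the tool goes at most 50 mm and 8.59 degrees, less where a joint would pass 70% of its speed; a pose out of reach is approached as far as the arm can. A call is refused whole if a number of a shift passes 0.05 or a number of a turn 0.15, either way. A call with a gripper value outside its range is refused whole. The fingers move at their own pace and stop on an object; "force" is the grip in N (left out, the last holds). Time passes only in rows, so rows that do not move let the fingers close. It gives the time, the measured TCP pose, the force, the opening and the grip force at its end, in the units of the state.
- get_obs(): the state, without advancing time (a new reading comes with each control period).
- read_camera(name): name is "scene" or "top"; returns a dict with "frame" (400x640x3 uint8, red, green, blue), "intrinsics" (3x3 intrinsics, pixels), "k1" (the pictures are not rectified: a ray, as slopes to the right and down, at radius r is drawn at 1 + k1 r^2 times it, then the intrinsics apply), "view" (4x4, takes a point from world to camera coordinates). Camera axes: x right, y up, looking along -z (the intrinsics and any distortion apply to the point x, -y, -z); pixel columns grow to the right and rows downward; lengths in m; the calibration is good to about 2 mm. A picture is of the moment at which its call begins. There is no depth.
- sign_off(): hands the job in; it is judged then, once.
Trained networks look in the newest picture that a camera, given by its name, has taken for a name from the list of things; names that differ only in an ending like _2 or _b are one class to them, and where a whole thing is asked for, a point or a joint stands for the part that bears it (a point fixed in the world has none). Each returns a list of dicts, best first, with "p" (0 to 1); they miss things now and then, are a little off and sometimes report something else, mostly with a low value. They report only what shows in the picture. A call takes as long as a camera call.
- silhouettes(camera, name): "pixels" (400x640 bool, what is visible of it) and "extent" ([left, top, right, bottom] in pixels, round what is visible of it).
The state is a dict: "time_s": time; "qpos": joint angles; "joint_velocities": joint speeds; "effort": joint torques, N m; "tool_pos": TCP position; "tool_rot": TCP orientation; "force": force on the tool from outside, world axes, zero at the start; "wrist_torque": the same for the moment, N m; "grip_width": finger opening in m; "grasp_force": force on a finger pad.
Only numpy, scipy, OpenCV 4.12 (cv2) and the standard library are available. Lean on these libraries where they do the work, as an engineer would, in place of code of your own. Each camera call takes 0.05 s, during which the arm holds its last target. There are 200 camera calls.

## Working session

There is one attempt and no reset: what is moved stays moved. The work goes in short steps, Python scripts to look and compute and a tool call to move; the robot and the scene stay as the last step left them, time stands still between calls to the robot, and variables do not carry over. Pictures are saved under pics/ and viewed, at most 10 in all, crops included, and the job is handed in when it is done.

Besides the shell and the picture viewer there is one more tool, called after "Call:" by a JSON object that holds its "name" and its "arguments", one argument or row to a line. play_rows: Moves the arm, as the interface text tells. Its arguments: {"type":"object","properties":{"steps":{"type":"array","items":{"type":"array","items":{"type":"array","items":{"type":"number"}}}},"force":{"type":"number"}},"required":["steps"]}

```bash
mkdir -p pics; ls; cat > h.py <<'E'
import numpy as np, cv2
from cell import *
def ray(c,uv):
    K=np.array(c["intrinsics"]);V=np.array(c["view"])
    d=(np.array(uv,float)-K[:2,2])/[K[0,0],K[1,1]]
    s=d.copy()
    for _ in range(20): s=d/(1+c["k1"]*(s@s))
    R=V[:3,:3];t=V[:3,3]
    return -R.T@t, R.T@np.array([s[0],-s[1],-1])
def at(c,uv,z):
    o,d=ray(c,uv); return o+d*(z-o[2])/d[2]
def proj(c,P):
    K=np.array(c["intrinsics"]);V=np.array(c["view"])
    p=V[:3,:3]@np.array(P)+V[:3,3]; s=np.array([p[0],-p[1]])/-p[2]
    s=s*(1+c["k1"]*(s@s)); return s*[K[0,0],K[1,1]]+K[:2,2]
E
python3 - <<'E'
from h import *
for n in ["scene","top"]:
    c=read_camera(n); cv2.imwrite(f"pics/{n}0.png",c["frame"][:,:,::-1])
    print(n,ray(c,[320,200]),c["k1"],c["intrinsics"])
    for o in ["controller","key_bar","key_round","key_square","stud_tip","cap","bowl","tongs","cutter","shaker"]:
        for r in silhouettes(n,o)[:2]:
            m=r["pixels"]; ys,xs=np.nonzero(m)
            print(o,round(r["p"],2),r["extent"],xs.mean().round(1),ys.mean().round(1),len(xs))
o=get_obs();print({k:np.round(v,3) for k,v in o.items()})
E
```

```text
pics
scene (array([1.34691788, 0.20244364, 1.13874502]), array([-0.52844307, -0.18744606, -0.82816555])) -0.05747483066364781 [[439.59768003   0.         323.88879545]
 [  0.         439.59768003 194.30172256]
 [  0.           0.           1.        ]]
controller 0.69 [256.5, 141.5, 357.4, 206.1] 306.4 174.8 3608
key_bar 0.65 [292.9, 148.4, 299.6, 158.7] 298.7 157.4 82
key_round 0.58 [275.0, 151.5, 284.1, 157.2] 279.3 152.7 59
stud_tip 0.75 [315.7, 155.6, 325.5, 170.6] 318.6 163.8 180
cap 0.5 [408.2, 177.3, 423.8, 197.4] 417.6 188.2 219
cap 0.2 [249.5, 202.3, 269.4, 238.3] 256.9 218.7 623
bowl 0.96 [413.7, 229.7, 465.5, 279.9] 437.3 253.7 1744
tongs 0.75 [334.6, 161.8, 346.8, 170.9] 339.2 166.7 74
tongs 0.55 [208.4, 110.7, 250.0, 156.9] 229.7 132.5 510
cutter 0.72 [349.4, 242.4, 369.5, 267.0] 358.9 251.6 298
shaker 0.73 [250.1, 201.8, 270.3, 238.8] 257.1 218.5 607
shaker 0.28 [274.4, 151.0, 282.1, 156.9] 279.2 152.8 54
top (array([ 0.45352748, -0.03875827,  1.07859135]), array([ 0.16764   , -0.02348708, -0.98563542])) 0.036152267810694895 [[404.96162813   0.         315.42162147]
 [ 
[... 575 characters left out ...]
166.2] 253.4 152.2 188
cutter 0.51 [324.8, 229.4, 344.2, 249.4] 332.4 238.2 307
shaker 0.97 [351.9, 125.2, 383.5, 158.6] 368.8 142.7 653
{'time_s': np.float64(1.1), 'qpos': array([65.84 , 18.392, -4.015, 83.107,  1.294, 78.542, -3.259]), 'joint_velocities': array([-0.038,  0.049,  0.061, -0.036,  0.007,  0.026, -0.006]), 'effort': array([ 0.0000e+00, -4.9111e+01, -4.0300e-01, -3.1277e+01, -6.4000e-02,
        3.4000e-02,  0.0000e+00]), 'tool_pos': array([ 0.274, -0.589,  0.192]), 'tool_rot': array([1.79995e+02, 2.00000e-03, 2.49680e+01]), 'force': array([ 0.167, -0.822,  0.348]), 'wrist_torque': array([ 0.036,  0.063, -0.019]), 'grasp_force': np.float64(0.0), 'grip_width': np.float64(0.087)}
```

```bash
python3 - <<'E'
import cv2
a=cv2.imread("pics/top0.png");b=cv2.imread("pics/scene0.png")
x=cv2.resize(a[180:280,180:420],(792,330),interpolation=cv2.INTER_CUBIC)
cv2.imwrite("pics/c1.png",x)
cv2.imwrite("pics/c2.png",cv2.resize(b[130:260,240:440],(800,520),interpolation=cv2.INTER_CUBIC))
E
```

```text
(no output)
```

View pics/c1.png

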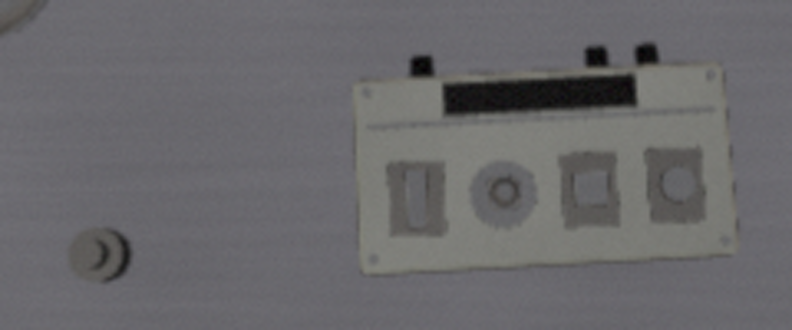

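View pics/c2.png

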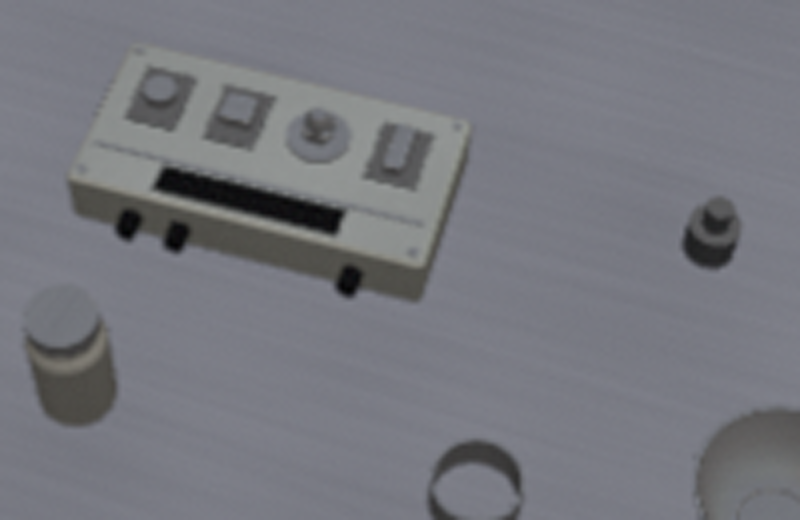

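View pics/top0.png

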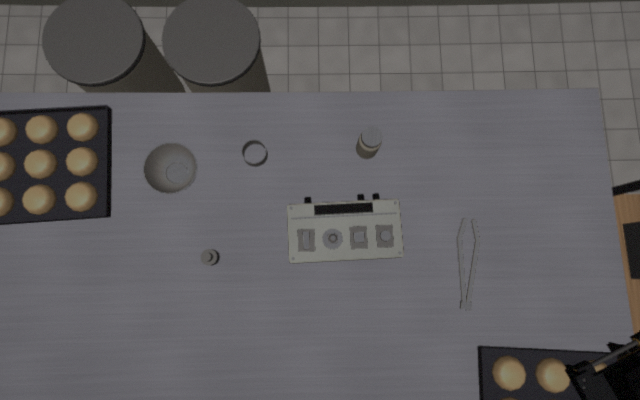

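The top picture shows, left to right at row about 237: bar (306), stud (333), square (359) and round (385). The cap is at (209,257) and the window is on the far (+x) side. The scene view shows the same order. I'll fit the controller pose and the cap from both cameras.

```bash
cat > fit.py <<'E'
from h import *
from scipy.optimize import least_squares
ct,cs=read_camera("top"),read_camera("scene")
T=lambda x,y:np.array([x,y])/3.3+180-.35
S=lambda x,y:np.array([x,y])/4+[240,130]-.37
L={'c++':(75e-3,.145,.055),'c+-':(.075,-.145,.055),'c--':(-.075,-.145,.055),'c-+':(-.075,.145,.055),
'bar':(-.02,.099,.07),'stud':(-.02,.033,.085),'sq':(-.02,-.033,.07),'rd':(-.02,-.099,.07)}
top={'c++':T(355,82),'c+-':T(720,64),'c--':T(737,254),'c-+':T(362,273),'bar':T(415,197),'stud':T(505,191),'sq':T(593,187),'rd':T(679,184)}
sc={'c--':S(135,46),'c-+':S(470,122),'c++':S(420,265),'c+-':S(72,180),'rd':S(158,87),'sq':S(238,107),'stud':S(319,114),'bar':S(398,145)}
def W(p,l):
    c,s=np.cos(p[2]),np.sin(p[2]); return [p[0]+c*l[0]-s*l[1],p[1]+s*l[0]+c*l[1],l[2]]
def fit(obs):
    f=lambda p:np.concatenate([proj(c,W(p,L[k]))-v for c,o in obs for k,v in o.items()])
    r=least_squares(f,[.5,0,0],loss='soft_l1'); return r.x,f(r.x).reshape(-1,2)
for obs in ([(ct,top)],[(cs,sc)],[(ct,top),(cs,sc)]):
    p,r=fit(obs); print(p[:2].round(4),np.degrees(p[2]).round(2)); print(r.round(1).tolist())
for k in ['bar','rd','sq','stud']: print(k,np.round(W(p,L[k]),4))
# cap: knob top centre z=.054
print('cap top',at(ct,T(92,254),.054),'scene',at(cs,S(718,207),.054), at(cs,S(713,229),.032))
def med(cam,c,n):
    m=silhouettes(cam,n)[0]; return m
m=silhouettes("top","cap")[0]; e=m["extent"]
# fit cap silhouette extents by cylinder projection
def ext(c,x,y):
    a=np.linspace(0,2*np.pi,60);P=[proj(c,(x+r*np.cos(t),y+r*np.sin(t),z)) for r,z in((.021,0),(.021,.032),(.011,.032),(.011,.054)) for t in a]
    P=np.array(P);return np.r_[P.min(0),P.max(0)]
for cam,c in(("top",ct),("scene",cs)):
    e=np.array(silhouettes(cam,"cap")[0]["extent"]);r=least_squares(lambda q:ext(c,*q)-e,[.45,.2]);print(cam,r.x,r.fun.round(1))
E
python3 fit.py
```

```text
[ 0.55   -0.1243] 2.21
[[-1.0, -0.9], [1.2, -1.1], [1.4, 0.3], [-0.8, 0.5], [0.4, 0.1], [-0.0, 0.1], [-0.5, 0.4], [-0.1, -0.0]]
[ 0.5497 -0.123 ] 2.58
[[-1.0, -1.7], [0.7, -0.6], [1.0, 0.7], [-2.3, -0.6], [0.3, 0.5], [-0.0, 0.2], [-0.3, 0.1], [0.3, 0.3]]
[ 0.5499 -0.1238] 2.32
[[-1.3, -0.8], [1.0, -1.1], [1.2, 0.3], [-1.0, 0.7], [0.2, 0.2], [-0.2, 0.1], [-0.7, 0.4], [-0.3, -0.0], [-1.1, -1.8], [0.5, -0.5], [0.5, 0.8], [-2.6, -0.8], [0.1, 0.3], [-0.2, 0.1], [-0.5, 0.1], [0.1, 0.4]]
bar [ 0.5259 -0.0257  0.07  ]
rd [ 0.5339 -0.2235  0.07  ]
sq [ 0.5312 -0.1575  0.07  ]
stud [ 0.5285 -0.0916  0.085 ]
cap top [0.48792213 0.21929429 0.054     ] scene [0.48699354 0.22176658 0.054     ] [0.49191331 0.22299555 0.032     ]
top [0.48543008 0.2238477 ] [-1.4 -2.9  1.4  3. ]
scene [0.48388219 0.22707379] [-2.  -1.4  1.9  1.3]
```

Call:
{"name": "play_rows", "arguments": {
  "steps": [
    [[0,0,0,0,0,0.145,0],[0,0,0,0,0,0.145,0],[0,0,0,0,0,0.145,0],[0.018,-0.04,0,0,0,0,0],[0.018,-0.04,0,0,0,0,0],[0.018,-0.04,0,0,0,0,0],[0.018,-0.04,0,0,0,0,0],[0.018,-0.04,0,0,0,0,0],[0.018,-0.04,0,0,0,0,0],[0.018,-0.04,0,0,0,0,0],[0.018,-0.04,0,0,0,0,0],[0.018,-0.04,0,0,0,0,0]]
  ],
  "force": 20
}}

```text
time_s: 2.55
tool_pos: [0.4366, -0.2275, 0.1924]
tool_rot: [180.0, -0.0, 0.0]
force: [0.5, -0.2, -0.1]
grip_width: 0.0026
grasp_force: 0.0
```

```bash
python3 - <<'E'
import cv2,numpy as np
a=cv2.imread("pics/top0.png");b=cv2.imread("pics/scene0.png")
f=lambda i,x,y:cv2.convertScaleAbs(cv2.resize(i[y:y+30,x:x+30],(390,390),interpolation=cv2.INTER_CUBIC),alpha=1.6)
cv2.imwrite("pics/cap.png",np.hstack([f(a,195,242),f(b,402,172)]))
E
```

```text
(no output)
```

View pics/cap.png

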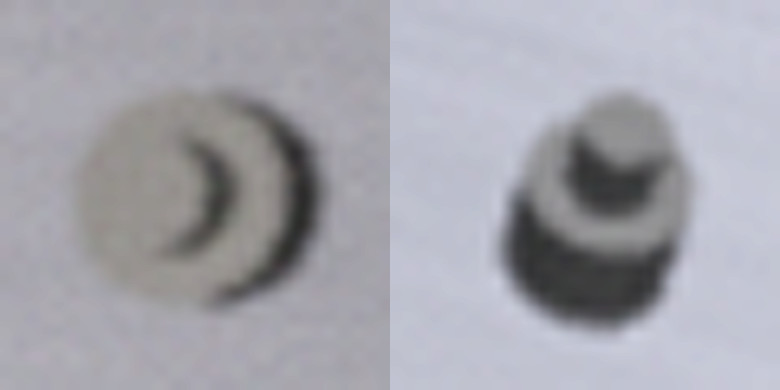

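The left half (top view) shows the shoulder disc centred at full-image pixel (208.6,256.9). The right half (scene view) shows the knob face at (419.7,181.4) and the shoulder at (418.2,185.8). The arm is moving as commanded.

```bash
python3 - <<'E'
from h import *
t,s=read_camera("top"),read_camera("scene")
print(at(t,[208.6,256.85],.032),at(s,[419.7,181.4],.054),at(s,[418.2,185.8],.032))
E
```

```text
[0.48803846 0.22210959 0.032     ] [0.486473  0.2234515 0.054    ] [0.4874757  0.22305298 0.032     ]
```

Call:
{"name": "play_rows", "arguments": {
  "steps": [
    [[0.018,-0.04,0,0,0,0,0],[0.018,-0.04,0,0,0,0,0],[0.018,-0.04,0,0,0,0,0],[0.018,-0.04,0,0,0,0,0],[0.017,-0.041,0.02,0,0,0,0],[0,0,0.04,0,0,0,0],[0,0,0.04,0,0,0,0],[0,0,0,0,0,0,0],[0,0,0,0,0,0,0]]
  ]
}}

```text
time_s: 3.55
tool_pos: [0.5248, -0.0285, 0.0924]
tool_rot: [-180.0, 0.0, 0.0]
force: [-0.1, 0.8, 0.5]
grip_width: 0.0004
grasp_force: 0.0
```

Call:
{"name": "play_rows", "arguments": {
  "steps": [
    [[0.001,-0.003,0.015,0,0,0,0],[0,0,0.006,0,0,0,0],[0,0,0.003,0,0,0,0],[0,0,0.003,0,0,0,0],[0,0,0.001,0,0,0,0],[0,0,0,0,0,0,0]]
  ]
}}

```text
time_s: 4.15
tool_pos: [0.526, -0.0251, 0.0642]
tool_rot: [180.0, -0.0, 0.0]
force: [0.3, 0.1, -0.5]
grip_width: 0.0005
grasp_force: 0.0
```

Call:
{"name": "play_rows", "arguments": {
  "steps": [
    [[0,0,0.001,0,0,0,0],[0,0,0.001,0,0,0,0],[0,0,0,0,0,0,0]]
  ]
}}

```text
time_s: 4.45
tool_pos: [0.5259, -0.0251, 0.062]
tool_rot: [180.0, 0.0, 0.0]
force: [0.4, -0.7, -1.0]
grip_width: 0.0005
grasp_force: 0.0
```

```bash
python3 - <<'E'
from h import *
t,s=read_camera("top"),read_camera("scene")
f=lambda i,x,y,w,h:cv2.convertScaleAbs(cv2.resize(i[y:y+h,x:x+w,::-1],(400,400),interpolation=cv2.INTER_CUBIC),alpha=1.6)
cv2.imwrite("pics/p1.png",np.hstack([f(t["frame"],270,190,80,80),f(s["frame"],280,120,80,80)]))
print(get_obs()["tool_pos"],get_obs()["force"],proj(t,[.526,-.0251,.063]))
E
```

```text
[ 0.52591912 -0.02509688  0.06204865] [ 0.13804537 -0.99575033  0.23004006] [305.46989076 239.70007368]
```

View pics/p1.png

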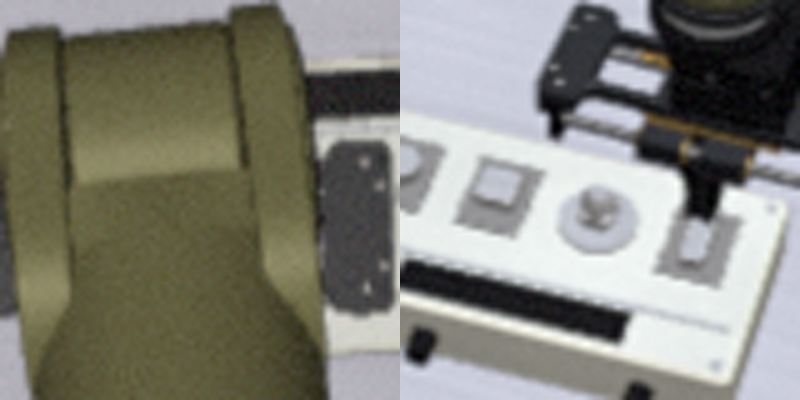

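The scene half shows the fingertips ending near full-image pixel (340,163), with most of the bar still visible in front of them. I'll check the projections of the TCP and the key.

```bash
python3 - <<'E'
from h import *
s=read_camera("scene")
for P in ([.526,-.0251,.062],[.5165,-.0251,.062],[.5355,-.0251,.062],[.526,-.0257,.070],[.548,-.0248,.070],[.504,-.0266,.070]):
    q=proj(s,P); print(P,q.round(1),((q-[280,120])*5+[400,0]).round())
print(at(s,[340.4,163],.062))
E
```

```text
[0.526, -0.0251, 0.062] [339.3 167.9] [696. 240.]
[0.5165, -0.0251, 0.062] [340.2 165.7] [701. 228.]
[0.5355, -0.0251, 0.062] [338.3 170.2] [692. 251.]
[0.526, -0.0257, 0.07] [339.2 166.3] [696. 231.]
[0.548, -0.0248, 0.07] [337.2 171.6] [686. 258.]
[0.504, -0.0266, 0.07] [341.1 161. ] [705. 205.]
[ 0.5060867  -0.02790043  0.062     ]
```

```bash
python3 - <<'E'
from h import *
t,s=read_camera("top"),read_camera("scene")
a,u=ray(t,[341.5,235.2]);b,v=ray(s,[317,131.6])
k=np.linalg.lstsq(np.c_[u,-v],b-a,rcond=None)[0]
print(a+k[0]*u,b+k[1]*v)
for z in(.12,.16,.2,.24): print(z,at(t,[348.4,235.2],z).round(3),at(s,[340.4,163],z-.1).round(3))
print(get_obs())
E
```

```text
[ 0.52514733 -0.10530266  0.19806369] [ 0.52354491 -0.0990423   0.19746023]
0.12 [ 0.531 -0.128  0.12 ] [ 0.473 -0.037  0.02 ]
0.16 [ 0.528 -0.124  0.16 ] [ 0.505 -0.028  0.06 ]
0.2 [ 0.525 -0.12   0.2  ] [ 0.536 -0.02   0.1  ]
0.24 [ 0.522 -0.116  0.24 ] [ 0.567 -0.011  0.14 ]
{'time_s': 4.7, 'qpos': array([ 27.18145511,  11.64529022, -29.98630224, 108.60498714,
         6.60172278,  61.43169009, -95.41321843]), 'joint_velocities': array([-0.04173359, -0.01189102,  0.03538493, -0.00040352,  0.02498161,
        0.1233883 , -0.04405229]), 'effort': array([ 8.45526338e-04, -3.55902350e+01, -2.88799837e+00, -2.79471856e+01,
       -1.36305863e-02, -7.78047228e-02,  7.38785911e-05]), 'tool_pos': array([ 0.52593339, -0.02507734,  0.06206368]), 'tool_rot': array([ 1.79995196e+02, -2.74631740e-03,  4.59988952e-02]), 'force': array([-0.82412088,  0.7791189 , -0.13988162]), 'wrist_torque': array([-0.00425819, -0.00420866,  0.0281135 ]), 'grasp_force': 0.0, 'grip_width': 0.00036878599366700724}
```

The measurements put the fingertips about 25–30 mm higher than the reported z, at the right x/y, and the zero force agrees with that. I'll go down by feel.

Call:
{"name": "play_rows", "arguments": {
  "steps": [
    [[0,0,0.002,0,0,0,0],[0,0,0.002,0,0,0,0],[0,0,0.002,0,0,0,0],[0,0,0,0,0,0,0]]
  ]
}}

```text
time_s: 5.1
tool_pos: [0.5255, -0.0251, 0.0556]
tool_rot: [-180.0, 0.0, 0.0]
force: [-0.2, -0.6, 0.1]
grip_width: 0.0005
grasp_force: 0.0
```

Call:
{"name": "play_rows", "arguments": {
  "steps": [
    [[0,0,0.002,0,0,0,0],[0,0,0.002,0,0,0,0],[0,0,0,0,0,0,0]]
  ]
}}

```text
time_s: 5.4
tool_pos: [0.5257, -0.0251, 0.0517]
tool_rot: [-180.0, 0.0, 0.0]
force: [-0.5, -0.7, -0.0]
grip_width: 0.0003
grasp_force: 0.0
```

Call:
{"name": "play_rows", "arguments": {
  "steps": [
    [[0,0,0.002,0,0,0,0],[0,0,0.002,0,0,0,0],[0,0,0,0,0,0,0]]
  ]
}}

```text
time_s: 5.7
tool_pos: [0.5256, -0.0251, 0.0477]
tool_rot: [180.0, 0.0, 0.0]
force: [0.0, 0.4, -0.3]
grip_width: 0.0004
grasp_force: 0.0
```

```bash
python3 - <<'E'
from h import *
s=read_camera("scene");t=read_camera("top")
f=lambda i,x,y,w,h,W:cv2.convertScaleAbs(cv2.resize(i[y:y+h,x:x+w,::-1],(W,480),interpolation=cv2.INTER_CUBIC),alpha=1.6)
cv2.imwrite("pics/p2.png",f(s["frame"],300,110,80,60,640))
print(get_obs()["tool_pos"],get_obs()["force"],get_obs()["qpos"])
E
```

```text
[ 0.52583412 -0.02505989  0.04794059] [-0.28827056  0.35995493 -0.4323229 ] [ 26.94212254  12.63701184 -29.86019431 109.34249817   7.23652817
  59.86561497 -95.91663306]
```

View pics/p2.png

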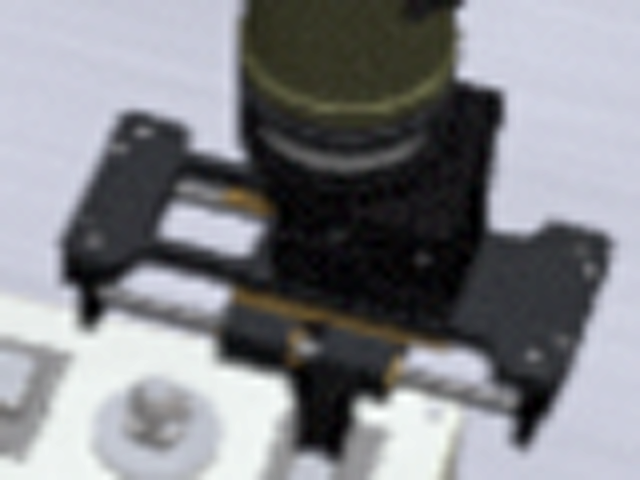

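The fingertip now shows at full-image pixel (340,167), still above the bar, with a true z of about 0.08. The gripper rails clear the stud. I'll keep descending by feel.

Call:
{"name": "play_rows", "arguments": {
  "steps": [
    [[0,0,0.002,0,0,0,0],[0,0,0.002,0,0,0,0],[0,0,0,0,0,0,0]]
  ]
}}

```text
time_s: 6.1
tool_pos: [0.5256, -0.0251, 0.0437]
tool_rot: [180.0, 0.0, 0.0]
force: [0.5, -0.0, -0.5]
grip_width: 0.0001
grasp_force: 0.0
```

Call:
{"name": "play_rows", "arguments": {
  "steps": [
    [[0,0,0.002,0,0,0,0],[0,0,0.002,0,0,0,0],[0,0,0,0,0,0,0]]
  ]
}}

```text
time_s: 6.4
tool_pos: [0.5259, -0.0251, 0.0399]
tool_rot: [180.0, 0.0, 0.0]
force: [-1.1, -0.2, 2.0]
grip_width: 0.0002
grasp_force: 0.7
```

Call:
{"name": "play_rows", "arguments": {
  "steps": [
    [[0,0,0.002,0,0,0,0],[0,0,0,0,0,0,0]]
  ]
}}

```text
time_s: 6.6
tool_pos: [0.526, -0.0251, 0.0381]
tool_rot: [180.0, -0.0, 0.0]
force: [-1.4, -0.0, 3.3]
grip_width: 0.0006
grasp_force: 1.2
```

Call:
{"name": "play_rows", "arguments": {
  "steps": [
    [[0,0,0.002,0,0,0,0],[0,0,0,0,0,0,0]]
  ]
}}

```text
time_s: 6.8
tool_pos: [0.526, -0.0251, 0.0361]
tool_rot: [180.0, -0.0, 0.0]
force: [-0.7, -0.3, 4.3]
grip_width: 0.0005
grasp_force: 1.8
```

Contact came at a reported z of about 0.041 and the spring rate matches, so the tool z reads about 29 mm low. Finishing this press.

Call:
{"name": "play_rows", "arguments": {
  "steps": [
    [[0,0,0.002,0,0,0,0],[0,0,0,0,0,0,0]]
  ]
}}

```text
time_s: 7.0
tool_pos: [0.5261, -0.0251, 0.0341]
tool_rot: [180.0, -0.0, 0.0]
force: [-1.3, 0.3, 4.6]
grip_width: 0.0002
grasp_force: 2.4
```

Call:
{"name": "play_rows", "arguments": {
  "steps": [
    [[0,0,0.0015,0,0,0,0],[0,0,0,0,0,0,0]]
  ]
}}

```text
time_s: 7.2
tool_pos: [0.5261, -0.0251, 0.0338]
tool_rot: [180.0, -0.0, 0.0]
force: [-3.8, 0.2, 13.0]
grip_width: 0.0004
grasp_force: 6.2
```

The bar bottomed at a reported z of 0.034 (13 N), so the offset is about 30 mm. Next is the round key at (0.534, -0.2235).

Call:
{"name": "play_rows", "arguments": {
  "steps": [
    [[0,0,-0.02,0,0,0,0],[0,0,-0.04,0,0,0,0],[0.002,0.0495,0,0,0,0,0],[0.002,0.0495,0,0,0,0,0],[0.002,0.0495,0,0,0,0,0],[0.002,0.0495,0,0,0,0,0],[0,0,0.04,0,0,0,0],[0,0,0.006,0,0,0,0],[0,0,0,0,0,0,0],[0,0,0,0,0,0,0]]
  ]
}}

```text
time_s: 8.2
tool_pos: [0.535, -0.2214, 0.0473]
tool_rot: [-180.0, -0.1, 0.2]
force: [-0.4, -0.1, 1.0]
grip_width: 0.0004
grasp_force: 0.0
```

Straight over the round key; pressing from 0.047 to about 0.034.

Call:
{"name": "play_rows", "arguments": {
  "steps": [
    [[0,0.0015,0.005,0,0,0,0],[0,0,0.002,0,0,0,0],[0,0,0.002,0,0,0,0],[0,0,0.002,0,0,0,0],[0,0,0.001,0,0,0,0],[0,0,0,0,0,0,0]]
  ]
}}

```text
time_s: 8.8
tool_pos: [0.5347, -0.2243, 0.0351]
tool_rot: [180.0, -0.1, 0.1]
force: [-0.0, 0.8, 4.8]
grip_width: 0.0005
grasp_force: 2.1
```

Call:
{"name": "play_rows", "arguments": {
  "steps": [
    [[0,0,0.0015,0,0,0,0],[0,0,0,0,0,0,0]]
  ]
}}

```text
time_s: 9.0
tool_pos: [0.5348, -0.2243, 0.0339]
tool_rot: [180.0, -0.1, 0.1]
force: [-0.1, 3.0, 8.0]
grip_width: 0.001
grasp_force: 3.8
```

Round key fully down. Next is the square key, 67 mm in +y.

Call:
{"name": "play_rows", "arguments": {
  "steps": [
    [[0,0,-0.02,0,0,0,0],[0,0,-0.015,0,0,0,0],[-0.0015,-0.0335,0,0,0,0,0],[-0.0015,-0.0335,0,0,0,0,0],[0,0,0.015,0,0,0,0],[0,0,0.007,0,0,0,0],[0,0,0,0,0,0,0],[0,0,0,0,0,0,0]]
  ]
}}

```text
time_s: 9.8
tool_pos: [0.5306, -0.159, 0.0457]
tool_rot: [180.0, 0.0, -0.1]
force: [0.4, -0.7, 0.6]
grip_width: 0.0006
grasp_force: 0.0
```

Call:
{"name": "play_rows", "arguments": {
  "steps": [
    [[0,0,0.006,0,0,0,0],[0,0,0.002,0,0,0,0],[0,0,0.002,0,0,0,0],[0,0,0.002,0,0,0,0],[0,0,0.001,0,0,0,0],[0,0,0,0,0,0,0]]
  ]
}}

```text
time_s: 10.4
tool_pos: [0.5314, -0.1587, 0.0339]
tool_rot: [179.9, -0.1, 0.0]
force: [-0.9, -3.6, 5.5]
grip_width: 0.0006
grasp_force: 3.2
```

Square key fully down. Now lifting, opening and moving over the cap.

Call:
{"name": "play_rows", "arguments": {
  "steps": [
    [[0,0,-0.03,0,0,0,0],[0,0,-0.045,0,0,0,0],[0,0,-0.015,0,0,0,0.06],[-0.0055,-0.0477,0,0,0,0,0.06],[-0.0055,-0.0477,0,0,0,0,0.06],[-0.0055,-0.0477,0,0,0,0,0.06],[-0.0055,-0.0477,0,0,0,0,0.06],[-0.0055,-0.0477,0,0,0,0,0.06],[-0.0055,-0.0477,0,0,0,0,0.06],[-0.0055,-0.0477,0,0,0,0,0.06],[-0.0055,-0.0477,0,0,0,0,0.06],[0,0,0,0,0,0,0.06]]
  ]
}}

```text
time_s: 11.6
tool_pos: [0.4831, 0.2331, 0.123]
tool_rot: [-179.7, 0.1, 0.7]
force: [-0.4, -0.2, 0.1]
grip_width: 0.0595
grasp_force: 0.0
```

Call:
{"name": "play_rows", "arguments": {
  "steps": [
    [[0,0,0.045,0,0,0,0.06],[0,0,0.045,0,0,0,0.06],[0,0,0,0,0,0,0.06],[0,0,0,0,0,0,0.06]]
  ]
}}

```text
time_s: 12.0
tool_pos: [0.4859, 0.2238, 0.0328]
tool_rot: [180.0, 0.1, 0.1]
force: [0.8, -0.1, 0.4]
grip_width: 0.0599
grasp_force: 0.0
```

```bash
python3 - <<'E'
from h import *
s=read_camera("scene");t=read_camera("top")
f=lambda i,x,y,w,h,W:cv2.convertScaleAbs(cv2.resize(i[y:y+h,x:x+w,::-1],(W,480),interpolation=cv2.INTER_CUBIC),alpha=1.6)
cv2.imwrite("pics/p3.png",f(s["frame"],370,140,100,75,640))
print(get_obs()["tool_pos"],get_obs()["force"],[proj(s,[.4875,.2228,z]).round(1) for z in(.034,.054)])
E
```

```text
[0.48822904 0.22477626 0.03517669] [ 0.25441918  0.3983687  -0.1729264 ] [array([418.2, 185.4]), array([419.4, 181.6])]
```

View pics/p3.png

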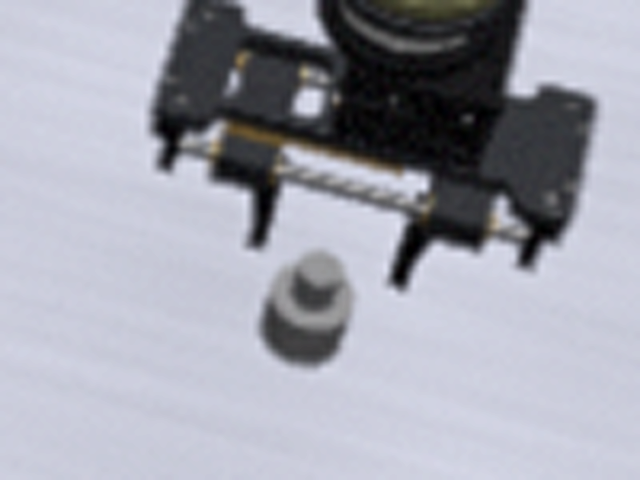

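The fingers straddle the knob: tips at crop (258,245) and (400,285), knob at (318,268). Going down so the tips sit 2–3 mm above the shoulder, then closing.

Call:
{"name": "play_rows", "arguments": {
  "steps": [
    [[0,0.001,0.015,0,0,0,0.06],[0,0,0.012,0,0,0,0.06],[0,0,0,0,0,0,0.06],[0,0,0,0,0,0,0.06]]
  ]
}}

```text
time_s: 12.5
tool_pos: [0.4863, 0.2229, 0.0056]
tool_rot: [180.0, 0.1, 0.1]
force: [0.1, 0.0, -0.4]
grip_width: 0.06
grasp_force: 0.0
```

Call:
{"name": "play_rows", "arguments": {
  "steps": [
    [[0.001,0,0.001,0,0,0,0.03],[0,0,0,0,0,0,0.0],[0,0,0,0,0,0,0.0],[0,0,0,0,0,0,0.0],[0,0,0,0,0,0,0.0],[0,0,0,0,0,0,0.0],[0,0,0,0,0,0,0.0]]
  ],
  "force": 40
}}

```text
time_s: 13.2
tool_pos: [0.4877, 0.2229, 0.005]
tool_rot: [180.0, 0.0, 0.0]
force: [1.1, -0.2, -0.1]
grip_width: 0.0212
grasp_force: 40.0
```

Knob gripped (21.2 mm, 40 N). Lifting and carrying it over the stud.

Call:
{"name": "play_rows", "arguments": {
  "steps": [
    [[0,0,-0.02,0,0,0,0],[0,0,-0.045,0,0,0,0],[0,0,-0.045,0,0,0,0],[0.0058,0.045,0,0,0,0,0],[0.0058,0.045,0,0,0,0,0],[0.0058,0.045,0,0,0,0,0],[0.0058,0.045,0,0,0,0,0],[0.0058,0.045,0,0,0,0,0],[0.0058,0.045,0,0,0,0,0],[0.0058,0.0445,0,0,0,0,0],[0,0,0,0,0,0,0],[0,0,0,0,0,0,0]]
  ]
}}

```text
time_s: 14.4
tool_pos: [0.5283, -0.0924, 0.1147]
tool_rot: [-180.0, 0.0, -0.1]
force: [0.1, 1.3, -0.1]
grip_width: 0.0206
grasp_force: 40.0
```

```bash
python3 - <<'E'
from h import *
s=read_camera("scene");t=read_camera("top")
f=lambda i,x,y,w,h,W:cv2.convertScaleAbs(cv2.resize(i[y:y+h,x:x+w,::-1],(W,480),interpolation=cv2.INTER_CUBIC),alpha=1.6)
cv2.imwrite("pics/p4.png",f(s["frame"],280,110,80,60,640))
o=get_obs();print(o["tool_pos"],o["force"],o["grip_width"])
x,y,z=o["tool_pos"];rim=z+.030-.035
g=lambda P:((proj(s,P)-[280,110])*8).round()
print('rim',rim,g([x,y,rim]),[g([x+.021*np.cos(a),y+.021*np.sin(a),rim]).tolist() for a in(0,np.pi/2,np.pi,-np.pi/2)], 'seat',g([.5285,-.0916,.059]),'tip',g([.5285,-.0916,.085]))
E
```

```text
[ 0.52847214 -0.08980891  0.11491866] [0.29534755 0.55438805 0.0158397 ] 0.021249155302576955
rim 0.10991865977404652 [316. 345.] [[297.0, 386.0], [368.0, 360.0], [334.0, 306.0], [264.0, 331.0]] seat [311. 428.] tip [311. 386.]
```

View pics/p4.png

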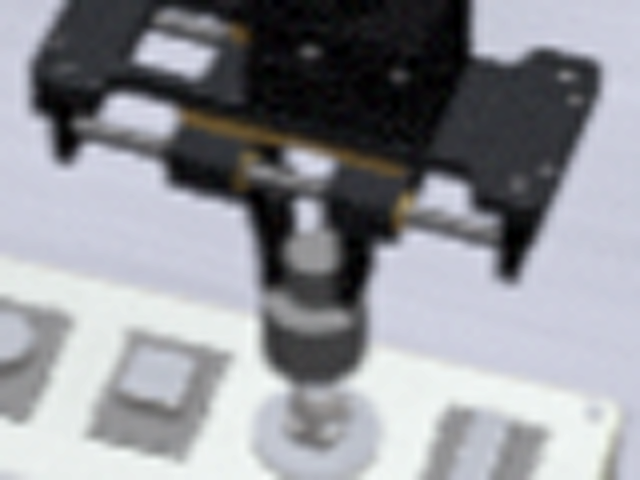

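The held cap's rim (crop 262–367, bottom 385) matches the prediction. The stud flange is centred at crop column ~316, so the cap is aligned to within about 1 mm. Lowering over the stud.

Call:
{"name": "play_rows", "arguments": {
  "steps": [
    [[0,0,0.015,0,0,0,0],[0,0,0.006,0,0,0,0],[0,0,0.004,0,0,0,0],[0,0,0.004,0,0,0,0],[0,0,0,0,0,0,0]]
  ]
}}

```text
time_s: 15.0
tool_pos: [0.5281, -0.0912, 0.0853]
tool_rot: [-180.0, 0.1, 0.1]
force: [0.3, 0.9, -0.1]
grip_width: 0.0212
grasp_force: 40.0
```

Call:
{"name": "play_rows", "arguments": {
  "steps": [
    [[0,0,0.003,0,0,0,0],[0,0,0.003,0,0,0,0],[0,0,0,0,0,0,0]]
  ]
}}

```text
time_s: 15.3
tool_pos: [0.5283, -0.0915, 0.0797]
tool_rot: [-180.0, 0.0, 0.0]
force: [0.6, -0.8, -0.4]
grip_width: 0.0205
grasp_force: 40.0
```

Call:
{"name": "play_rows", "arguments": {
  "steps": [
    [[0,0,0.002,0,0,0,0],[0,0,0.002,0,0,0,0],[0,0,0,0,0,0,0]]
  ]
}}

```text
time_s: 15.6
tool_pos: [0.5286, -0.0916, 0.0762]
tool_rot: [180.0, -0.0, 0.0]
force: [-0.0, -0.0, 1.8]
grip_width: 0.0209
grasp_force: 40.0
```

Call:
{"name": "play_rows", "arguments": {
  "steps": [
    [[0,0,0.002,0,0,0,0],[0,0,0.002,0,0,0,0],[0,0,0,0,0,0,0]]
  ]
}}

```text
time_s: 15.9
tool_pos: [0.5297, -0.0917, 0.0738]
tool_rot: [179.9, -0.1, 0.0]
force: [-2.0, -0.3, 7.1]
grip_width: 0.0207
grasp_force: 40.0
```

Call:
{"name": "play_rows", "arguments": {
  "steps": [
    [[0,0,0.002,0,0,0,0],[0,0,0.001,0,0,0,0],[0,0,0,0,0,0,0]]
  ]
}}

```text
time_s: 16.2
tool_pos: [0.5285, -0.0918, 0.069]
tool_rot: [180.0, 0.0, 0.0]
force: [-0.1, -0.5, 0.8]
grip_width: 0.0212
grasp_force: 40.0
```

It clicked: the force rose to 7 N, then fell to 0.8 N. About 5 mm left to the flange.

Call:
{"name": "play_rows", "arguments": {
  "steps": [
    [[0,0,0.002,0,0,0,0],[0,0,0.002,0,0,0,0],[0,0,0,0,0,0,0]]
  ]
}}

```text
time_s: 16.5
tool_pos: [0.5282, -0.0913, 0.0643]
tool_rot: [-180.0, 0.0, 0.0]
force: [0.3, -0.1, -0.8]
grip_width: 0.0207
grasp_force: 40.0
```

Call:
{"name": "play_rows", "arguments": {
  "steps": [
    [[0,0,0.001,0,0,0,0],[0,0,0,0,0,0,0],[0,0,0,0,0,0,0]]
  ]
}}

```text
time_s: 16.8
tool_pos: [0.5286, -0.0913, 0.064]
tool_rot: [-180.0, 0.0, 0.1]
force: [-1.0, -0.1, -1.1]
grip_width: 0.0211
grasp_force: 40.0
```

Call:
{"name": "play_rows", "arguments": {
  "steps": [
    [[0,0,0.001,0,0,0,0],[0,0,0,0,0,0,0],[0,0,0,0,0,0,0]]
  ]
}}

```text
time_s: 17.1
tool_pos: [0.5288, -0.0915, 0.0639]
tool_rot: [180.0, -0.0, 0.0]
force: [-2.6, -0.2, 5.3]
grip_width: 0.0209
grasp_force: 40.0
```

Call:
{"name": "play_rows", "arguments": {
  "steps": [
    [[0,0,0.001,0,0,0,0],[0,0,0,0,0,0,0],[0,0,0,0,0,0,0]]
  ]
}}

```text
time_s: 17.4
tool_pos: [0.529, -0.0916, 0.0638]
tool_rot: [180.0, -0.0, 0.0]
force: [-4.3, 0.7, 10.3]
grip_width: 0.021
grasp_force: 40.0
```

```bash
python3 - <<'E'
from h import *
F=[];P=[]
for i in range(6):
    s=read_camera("scene");o=get_obs();F.append(o["force"]);P.append(o["tool_pos"])
print(np.mean(F,0),np.array(F)[:,2].round(1),np.mean(P,0))
f=lambda i,x,y,w,h,W:cv2.convertScaleAbs(cv2.resize(i[y:y+h,x:x+w,::-1],(W,480),interpolation=cv2.INTER_CUBIC),alpha=1.6)
cv2.imwrite("pics/p5.png",f(s["frame"],280,110,80,60,640))
E
```

```text
[-4.47018711 -0.49110863 10.82782691] [10.4 10.9 11.5 11.3 11.   9.9] [ 0.52895276 -0.09155684  0.06382007]
```

View pics/p5.png

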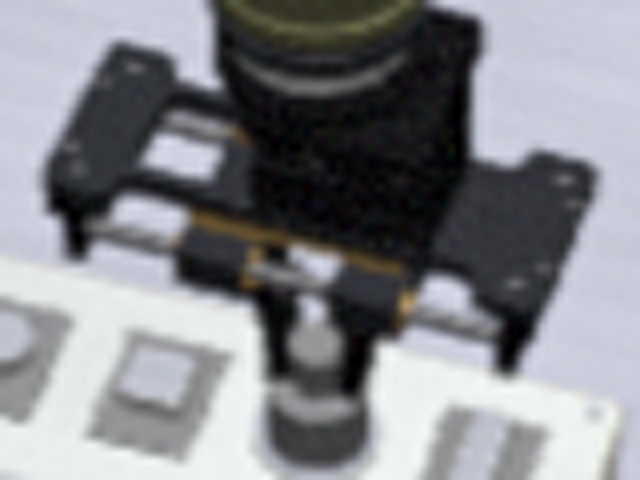

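The cap sits upright on the flange, centred at crop column ~317 with its rim on the flange disc. It is pressed with about 11 N and the force is steady. One small nudge to 12 N, then I'll hand in.

Call:
{"name": "play_rows", "arguments": {
  "steps": [
    [[0,0,0.0002,0,0,0,0],[0,0,0,0,0,0,0],[0,0,0,0,0,0,0]]
  ]
}}

```text
time_s: 18.0
tool_pos: [0.529, -0.0916, 0.0638]
tool_rot: [179.9, -0.0, 0.0]
force: [-4.4, -0.1, 11.8]
grip_width: 0.0211
grasp_force: 40.0
```

```bash
python3 -c "
from cell import *
print(get_obs()['force']); print(sign_off())"
```

```text
[-4.42520545 -0.10543899 11.84535068]
the job is handed in; nothing more can be done
None
```

I pressed the bar, round and square keys fully down in that order, and the cap clicked home on the stud; I handed the job in with the gripper still pressing it at about 12 N (no verdict was returned).

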